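# Index the specimen slide one hole and hold its pin home

### The job

Swing the blue stop lever by its black post until its handle lies over the yellow line, clearing the carriage's path. Then pull up the red plunger knob, slide the carriage past the stop to the next hole and push the pin fully home. Its spring is worn out, so finish while still holding the red knob down, do not let go, and leave the other things on the bench alone.

Things in the scene. Friction and masses are not known exactly. Their poses are not given: they have to be found in the camera images.
- fixture: White fixture bolted to the bench. Origin on the bench under the rail's middle; z up, y along the rail, x across it, away from the robot (turned up to 0.45 rad either way). Plate 12 mm thick, x -50 to 120, y -170 to 170 mm; lug under the lever x -180 to -50, y -140 to 40 mm. Black blocks 50 mm high end the rail.
- carriage (a joint): Travel of the aluminium carriage along the fixture's +y in m: 0 = first hole, 0.050 = next hole; range -0.055 to 0.105. Plate 60 mm long (y), top 60 mm above the bench, from 30 mm before to 115 mm beyond the plunger axis (x). About 1.5 N of friction; stays where left; 2 mm play with the pin in a hole.
- plunger (a joint): Lift of the red plunger in m: 0 = pin fully home, 0.026 = right up. The 8 mm pin, round-tipped, reaches 16 mm into the hole: lift it more than 16 mm before sliding (over solid rail it stops there). No working spring: stays where left, about 3 N of friction, must be pushed down; near a hole the tip finds its way in.
- plunger_knob (a point): Centre of the red plunger knob, an upright cylinder 30 mm in diameter, 24 mm high; moves with carriage and plunger. Pin home: 92 mm above the bench (knob 80 to 104 mm). Below it a dark boss of 20 mm diameter, 60 to 78 mm high. Most room when the fingers close along the fixture's y.
- next_hole (a point): Centre of the mouth of the next hole, above the fixture's origin, on top of the 40 mm wide steel rail, 42 mm above the bench. The rail's five holes lie at fixture y = -100, -50 (start), 0 (next), 50, 100 mm, each 12 mm long (y), 14 mm wide.
- stop_lever (a joint): Angle of the blue lever about its upright pivot in rad, counter-clockwise from above: 0 = stop arm square across the carriage's path, 1.047 (60 degrees) = handle over the yellow line; range 0 to 1.9, starts at 0 to 0.4. Below about 0.75 the arm blocks the carriage. Stays where left; about 1.7 N at the post moves it.
- lever_pivot (a point): The lever's pivot axis, on the lever's top face, 58 mm above the bench; fixture x = -85 mm, y = -8 mm. The stop arm is 65 mm long and points to the fixture's +x at angle 0, the handle points the other way.
- lever_knob (a point): Grip point of the lever's black upright post (18 mm diameter, from 58 to 104 mm above the bench), 84 mm above the bench and 70 mm from the pivot axis, on the handle's end; it turns with the lever.
- lever_mark (a point): Where lever_knob is when the handle lies exactly over the yellow line (a painted radial line on the white lug, 7 mm wide, reaching beyond the handle's end; thin black ticks stand at 0, 30 and 90 degrees). Fixed to the fixture.
- puck: Bystander, loose: brown mounted specimen, 32 mm diameter, 20 mm high, on the bench beside the lug. Origin under its centre.
- steel_ring: Bystander, loose: steel ring 70 mm outside, 44 mm inside, 22 mm high, on the bench. Origin under its centre.
- test_block: Bystander, loose: round steel test block 60 mm diameter, 12 mm high, on the bench. Origin under its centre.
- steel_sample: Bystander, loose: dark steel block 30 x 45 x 20 mm, on the bench. Origin under its centre.
- specimen (a point): Top centre of the brown specimen clamped in a black cup of 48 mm diameter on the carriage: 82 mm above the bench, 85 mm beyond the plunger axis in the fixture's +x. It moves with the carriage; keep the fingers clear of it.

How it is judged:
By the outcome, as a careful person would: the job done as asked, in the order asked, and still so for the second after the job is handed in, while the arm keeps its last pose, push and grip.
It also fails if it takes over 45 s, if anything falls off the work surface, if the arm or the gripper's body presses on something with over 40 N, if the wrist force passes 120 N, or if a joint passes its speed limit or range.

### The arm

A 6-joint arm with a two-finger parallel gripper is mounted at the origin on the work surface. World frame = base frame: x ahead of the robot, y to its left, z up, the work surface at z = 0. Lengths are in m, angles in degrees, forces in N, time in s.
With the tool pointing down it reaches from about 0.25 to 0.725 m from the base axis. Payload 9.7 kg.
Tool frame: the origin (TCP) lies midway between the tips of the shut fingers; the grasp point (between the pads) lies 19 mm behind it (bot.pinch_z is the distance from the TCP to the grasp point, in m); z points along the fingers, y is the line along which they close (so a half turn about z gives the same grasp; the last joint's range is limited). The gripper opens to 85 mm and grips with 20 to 120 N. Pads are 22 mm wide; open, the fingers measure 114 mm over their backs; the gripper's body (76 mm by 85 mm) begins 54 mm behind the grasp point. The pads swing forward as they close: fully open they stand 13 mm farther back than shut.
Start: joints at [-68.526, 4.979, 10.078, 95.1, 0, 90], TCP at [0.201, -0.512, 0.231] pointing down, gripper open.
Joint ranges: [-179.16, 179.16], [-48.56, 103.87], [-65.8, 70.77], [-126.05, 130.52], [-82.76, 87.17], [-180, 180]. Speed limits (degrees/s): [127.2, 127.2, 147.25, 180, 180, 180].

### API

Orientations are given as [roll, pitch, yaw] about the fixed x, y, z axes, in that order (R = Rz(yaw) Ry(pitch) Rx(roll)).
In Python, from workcell import sensors, camera, camera_params, ticket, bot gives the robot as it stands.
- The arm moves only by the shell command python3 -m jog 'ROWS' [FORCE]. ROWS is JSON, a list that holds one entry, the list of rows, each a list of 5 numbers: the shift along the world's x, y, z in units of 50 mm (1.0 is 50 mm), then the turn about the world's z in units of 5 degrees (1.0 is 5 degrees), then the opening, from 0 (shut) to 1 (fully open). In form: [[[tx, ty, tz, yaw, grip], ...]]. A call has 1 to 8 rows; each row shifts and turns the commanded pose from where the row before left it; what a row does not reach is not made up. A row lasts 1/10 s, in which the tool goes at most 50 mm and 8.59 degrees, less where a joint would pass 70% of its speed; a pose out of reach is approached as far as the arm can. A call is refused whole if a number of a shift passes 1 or a number of a turn 1, either way. A call with a gripper value outside its range is refused whole. The fingers move at their own pace and stop on an object; FORCE is the grip in N (left out, the last holds). Time passes only in rows, so rows that do not move let the fingers close. It gives the time, the measured TCP pose, the force, the opening and the grip force at its end, in the units of the state.
- sensors.get_obs(): the state, without advancing time (a new reading comes with each control period).
- camera(name): name is "scene" or "top" or "wrist"; returns the picture (400x640x3 uint8, blue, green, red); there is no depth.
- camera_params(name): a dict with "fx", "fy", "cx", "cy" (pixels), "T" (4x4, takes a point from camera to world coordinates); the wrist camera has in their place "tool_from_camera" (4x4, takes a point from camera to tool coordinates, whose origin is the TCP and whose axes are the flange's). Camera axes: x right, y down, z forward; pixel columns grow to the right and rows downward; lengths in m; the calibration is good to about 2 mm. A picture is of the moment at which its call begins: read the wrist's pose just before it. camera_params takes no time and is no camera call.
- ticket.job_done(): hands the job in; it is judged then, once.
The state is a dict: "time": time; "q": joint angles; "qd": joint speeds; "joint_efforts": joint torques, N m; "ee_pos": TCP position; "tcp_rot": TCP orientation; "wrist_force": force on the tool from outside, world axes, zero at the start; "torque": the same for the moment, N m; "opening": finger opening in m; "grasp_force": force on a finger pad.
Only numpy, scipy, OpenCV 4.12 (cv2) and the standard library are available. Lean on these libraries where they do the work, as an engineer would, in place of code of your own. Each camera call takes 0.05 s, during which the arm holds its last target. There are 200 camera calls.

## Working session

There is one attempt and no reset: what is moved stays moved. The work goes in short steps, Python scripts to look and compute and a shell command to move; the robot and the scene stay as the last step left them, time stands still between calls to the robot, and variables do not carry over. Pictures are saved under pics/ and viewed, at most 10 in all, crops included, and the job is handed in when it is done.

```bash
mkdir -p pics; ls; python3 - <<'E'
from workcell import sensors,camera,camera_params,bot
import cv2,numpy as np
o=sensors.get_obs();print(o)
for n in("top","scene"):
    cv2.imwrite(f"pics/{n}0.png",camera(n));print(n,camera_params(n))
print(camera_params("wrist"))
E
```

```text
pics
{'time': 0.0, 'q': array([-6.85283192e+01,  5.01158351e+00,  1.00335489e+01,  9.50998235e+01,
       -8.34823349e-04,  9.00011498e+01]), 'qd': array([-0.13711766,  0.09184819, -0.00763814, -0.01962453,  0.03897026,
        0.13154656]), 'joint_efforts': array([-8.63697278e-04, -5.20384777e+01,  4.64807081e+01,  1.61949563e-02,
       -1.60132737e-05,  2.67001576e-05]), 'ee_pos': array([ 0.20123236, -0.51161085,  0.23057033]), 'tcp_rot': array([-1.79922142e+02,  8.36385015e-04,  2.14705322e+01]), 'wrist_force': array([-0.56905934, -0.03958108,  0.8852639 ]), 'torque': array([ 0.02602469, -0.00448755,  0.01415343]), 'grasp_force': 0.0, 'opening': 0.08518261103028178}
top {'fx': 458.94525096595333, 'fy': 458.94525096595333, 'cx': 315.0640252050387, 'cy': 195.51560927641847, 'T': array([[-3.86286353e-04, -9.89202993e-01,  1.46551317e-01,
         4.64524053e-01],
       [-9.99999820e-01,  4.49350729e-04,  3.97217878e-04,
         1.67991986e-02],
       [-4.58782055e-04, -1.46551137e-01, -9.89202989e-01,
         1.10626109e+00],
       [ 0.00000000e+00,  0.00000000e+00,  0.00000000
[... 256 characters left out ...]
, -4.59153492e-01,  6.28765556e-01,
        -6.28485912e-01],
       [ 4.26617862e-04, -8.07389478e-01, -5.90018685e-01,
         6.97396686e-01],
       [ 0.00000000e+00,  0.00000000e+00,  0.00000000e+00,
         1.00000000e+00]])}
{'fx': 300.35005988679114, 'fy': 300.35005988679114, 'cx': 321.81221056883146, 'cy': 204.45693345894693, 'tool_from_camera': array([[-7.42515192e-04, -9.58337366e-01, -2.85637781e-01,
         7.31366384e-02],
       [ 9.99999707e-01, -6.58842937e-04, -3.89028264e-04,
         3.88913850e-04],
       [ 1.84629887e-04, -2.85637986e-01,  9.58337574e-01,
        -1.42392988e-01],
       [ 0.00000000e+00,  0.00000000e+00,  0.00000000e+00,
         1.00000000e+00]])}
```

View pics/top0.png

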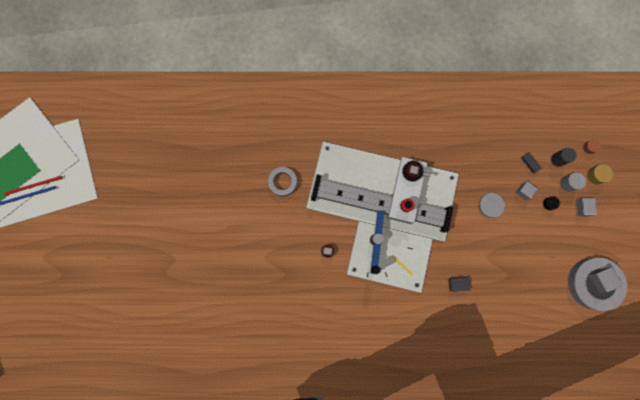

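View pics/scene0.png

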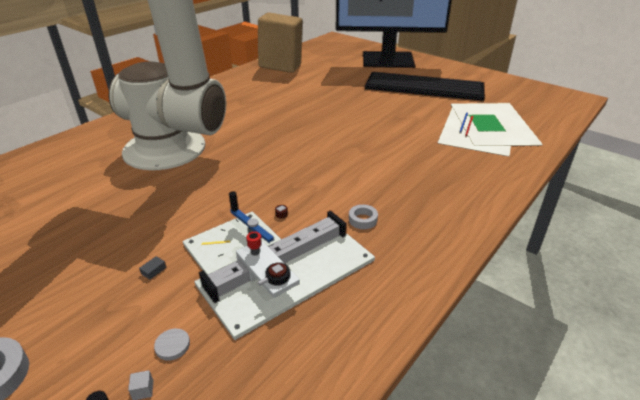

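The top view shows the fixture with plate corners near (323,143), (458,172), (445,240) and (308,208). The knob is at about (407,205), the lever post at (376,269), the pivot at (377,239) and the yellow line near (404,266). The scene view agrees. I'll zoom in before fitting the fixture pose.

```bash
python3 - <<'E'
import cv2
i=cv2.imread("pics/top0.png")[130:300,300:470]
cv2.imwrite("pics/crop0.png",cv2.resize(i,(595,595),interpolation=cv2.INTER_CUBIC))
E
```

```text
(no output)
```

View pics/crop0.png

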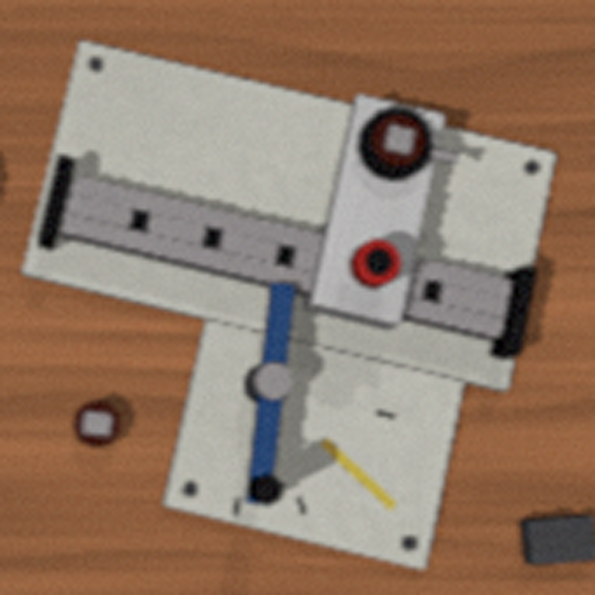

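The crop (scale 3.5, offset 300,130) shows these features:
- Plate corners at (80,41), (556,153), (508,390) and (23,272).
- Lug corners at (164,506) and (427,570).
- Holes at (140,220), (212,238), (286,255) and (432,291).
- Knob at (377,262) and post at (265,488).

Next is the fit.

```bash
cat > h.py <<'E'
import numpy as np
from scipy.optimize import least_squares
from scipy.spatial.transform import Rotation as R
def proj(P,c,T):
    p=(np.asarray(P)-T[:3,3])@T[:3,:3]
    return np.c_[c['fx']*p[:,0]/p[:,2]+c['cx'],c['fy']*p[:,1]/p[:,2]+c['cy']]
def f2w(P,f):
    c,s=np.cos(f[2]),np.sin(f[2]);P=np.atleast_2d(P)
    return np.c_[f[0]+c*P[:,0]-s*P[:,1],f[1]+s*P[:,0]+c*P[:,1],P[:,2]]
def ray(px,c,T,z):
    d=T[:3,:3]@np.array([(px[0]-c['cx'])/c['fx'],(px[1]-c['cy'])/c['fy'],1]);o=T[:3,3]
    return o+d*(z-o[2])/d[2]
def w2f(p,f):
    c,s=np.cos(f[2]),np.sin(f[2]);d=np.asarray(p[:2])-f[:2]
    return np.array([c*d[0]+s*d[1],-s*d[0]+c*d[1]])
E
python3 - <<'E'
from h import *
from workcell import camera_params
c=camera_params("top");T=c['T']
P=np.array([[120,170,12],[120,-170,12],[-50,-170,12],[-50,170,12],[-180,40,12],[-180,-140,12],[0,100,42],[0,50,42],[0,0,42],[0,-100,42]])/1e3
u=np.array([[80,41],[556,153],[508,390],[23,272],[164,506],[427,570],[140,220],[212,238],[286,255],[432,291]])/3.5+[300,130]-.36
s=least_squares(lambda f:(proj(f2w(P,f),c,T)-u).ravel(),[.45,0,-.2],loss='soft_l1')
f=s.x;print(f,np.degrees(f[2]));print((proj(f2w(P,f),c,T)-u).round(1).tolist())
g=lambda x,y:np.array([x,y])/3.5+[300,130]-.36
k=ray(g(377,262),c,T,.104);q=ray(g(265,488),c,T,.104)
print('knob',k,w2f(k,f),'post',q,w2f(q,f))
pv=np.array([-.085,-.008]);d=w2f(q,f)-pv;print('lever r,ang',np.hypot(*d),np.degrees(np.arctan2(-d[1],-d[0])))
for a in(0,15,30,45,60):
    a=np.radians(a);print(f2w([*(pv-.07*np.array([np.cos(a),np.sin(a)])),.084],f))
np.save('f.npy',f)
E
```

```text
[ 0.60531461 -0.13772828 -0.23857233] -13.669187431754562
[[-0.1, -0.5], [0.1, -0.4], [0.1, 0.2], [-0.3, 0.4], [-0.1, -0.1], [-0.2, 0.0], [0.1, 0.2], [0.3, -0.0], [-0.0, 0.1], [0.2, -0.1]]
knob [ 0.59293277 -0.18592935  0.104     ] [-0.00064047 -0.04976186] post [ 0.45261443 -0.11274282  0.104     ] [-0.15427961 -0.01180765]
lever r,ang 0.06938416325102527 3.1458476112954106
[[ 0.45281425 -0.10887277  0.084     ]]
[[ 0.45085047 -0.12704061  0.084     ]]
[[ 0.4536558  -0.14509766  0.084     ]]
[[ 0.46103904 -0.16181336  0.084     ]]
[[ 0.47249705 -0.17604857  0.084     ]]
```

The fit residuals are 0.5 px or less. The lever sits at 3.1°, the knob at (0.593,-0.186) and the lever radius comes out at 69 mm, all as expected. Approaching the post.

```bash
python3 -m jog '[[[0.5,0.8,0,-0.7,1],[0.5,0.8,0,-0.7,1],[0.5,0.8,0,-0.7,1],[0.5,0.8,0,-0.7,1],[0.5,0.8,0,-0.7,1],[0.5,0.8,0,-0.7,1],[0.5,0.8,0,-0.7,1],[0.5,0.8,0,-0.7,1]]]' 40
python3 -m jog '[[[0.5,0.8,-0.3,-0.7,1],[0.5,0.8,-0.3,-0.7,1],[0,0,0,0,1],[0,0,0,0,1]]]'
python3 - <<'E'
from workcell import sensors,camera
import cv2,numpy as np
o=sensors.get_obs();np.save('w1.npy',np.r_[o['ee_pos'],o['tcp_rot']]);cv2.imwrite("pics/w1.png",camera("wrist"));print(o['ee_pos'],o['tcp_rot'])
E
```

```text
time: 0.9
ee_pos: [0.4019, -0.19, 0.2312]
tcp_rot: [180.0, -0.0, -6.7]
wrist_force: [0.7, -0.0, 0.4]
opening: 0.0859
grasp_force: 0.0
time: 1.3
ee_pos: [0.4513, -0.1108, 0.2006]
tcp_rot: [180.0, 0.1, -13.4]
wrist_force: [-0.2, -0.1, 0.4]
opening: 0.085
grasp_force: 0.0
[ 0.4512644  -0.11084503  0.2006383 ] [ 1.79987898e+02  9.29258265e-02 -1.34068097e+01]
```

View pics/w1.png

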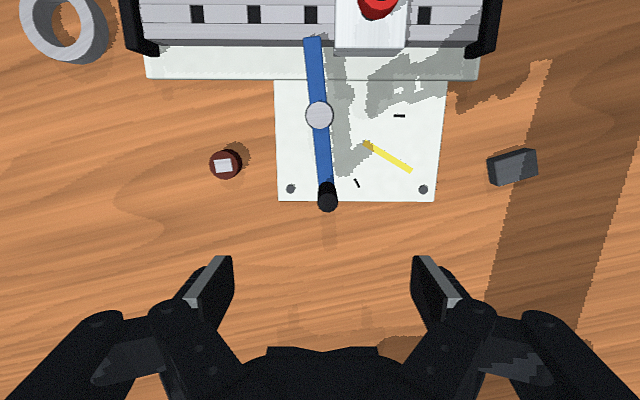

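The wrist view shows the post around (327,195), the pivot cap at (320,115), holes at (197,14), (254,14) and (311,14), and the yellow line from (365,144) to (411,170). I'll check those against the fit.

```bash
python3 - <<'E'
from h import *
from workcell import camera_params
f=np.load('f.npy');w=np.load('w1.npy');c=camera_params("wrist")
Tt=np.eye(4);Tt[:3,:3]=R.from_euler('xyz',w[3:],degrees=True).as_matrix();Tt[:3,3]=w[:3]
T=Tt@c['tool_from_camera']
P=[[0,100,42],[0,50,42],[0,0,42],[0,-100,42],[-180,40,12],[-180,-140,12],[-154.9,-11.8,104],[-154.9,-11.8,58],[-85,-8,58]]
print(proj(f2w(np.array(P)/1e3,f),c,T).round(0).tolist())
E
```

```text
[[197.0, 16.0], [254.0, 16.0], [311.0, 16.0], [424.0, 17.0], [278.0, 203.0], [435.0, 203.0], [324.0, 205.0], [323.0, 192.0], [320.0, 117.0]]
```

Agreement is within about 2 px. Descending and gripping the post.

```bash
python3 -m jog '[[[0.03,-0.05,-0.6,0,1],[0,0,-0.7,0,1],[0,0,-0.7,0,1],[0,0,-0.4,0,1],[0,0,-0.2,0,1],[0,0,0,0,0],[0,0,0,0,0],[0,0,0,0,0]]]' 40
python3 -m jog '[[[0,0,0,0,0],[0,0,0,0,0],[0,0,0,0,0],[0,0,0,0,0]]]'
```

```text
time: 2.15
ee_pos: [0.4536, -0.1148, 0.0728]
tcp_rot: [180.0, -0.1, -13.6]
wrist_force: [1.1, -0.1, 0.0]
opening: 0.0439
grasp_force: 0.0
time: 2.55
ee_pos: [0.4532, -0.1145, 0.0722]
tcp_rot: [180.0, -0.1, -13.5]
wrist_force: [-2.0, -1.2, 5.5]
opening: 0.0169
grasp_force: 38.9
```

```bash
python3 -m jog '[[[-0.01,-0.114,0,0.93,0],[-0.005,-0.114,0,0.93,0],[0,-0.114,0,0.93,0],[0.012,-0.113,0,0.93,0],[0.022,-0.112,0,0.93,0],[0.032,-0.11,0,0.93,0],[0.04,-0.106,0,0.93,0],[0.049,-0.103,0,0.93,0]]]'
python3 -m jog '[[[0.058,-0.1,0,0.93,0],[0.065,-0.094,0,0.93,0],[0.072,-0.088,0,0.93,0],[0.079,-0.082,0,0.93,0],[0,0,0,0,0],[0,0,0,0,0],[0,0,0,0,0]]]'
```

```text
time: 3.35
ee_pos: [0.4608, -0.1586, 0.0722]
tcp_rot: [180.0, -0.1, 23.9]
wrist_force: [2.4, 3.1, 3.9]
opening: 0.0168
grasp_force: 38.9
time: 4.05
ee_pos: [0.4747, -0.1766, 0.0722]
tcp_rot: [179.9, -0.1, 42.3]
wrist_force: [5.1, 3.9, 4.6]
opening: 0.0169
grasp_force: 39.0
```

```bash
python3 -m jog '[[[0,0,0,0,0.5],[0,0,0,0,0.5],[0,0,0,0,0.5],[0,0,0,0,0.5],[-0.1,0,0.7,0,0.5],[-0.1,0,0.9,0,0.5],[-0.1,0,0.9,0,0.5],[0,0,0,0,0.5]]]'
python3 - <<'E'
from workcell import sensors,camera
import cv2,numpy as np
o=sensors.get_obs();np.save('w2.npy',np.r_[o['ee_pos'],o['tcp_rot']]);i=camera("wrist");cv2.imwrite("pics/w2.png",i);print(o['ee_pos'],o['tcp_rot'])
cv2.imwrite("pics/top2.png",camera("top"))
E
```

```text
time: 4.85
ee_pos: [0.4599, -0.1776, 0.2026]
tcp_rot: [179.6, -0.2, 42.3]
wrist_force: [0.4, 0.0, 0.2]
opening: 0.0428
grasp_force: 0.0
[ 0.45990502 -0.1775718   0.20259522] [179.55884683  -0.21233948  42.25468679]
```

View pics/w2.png

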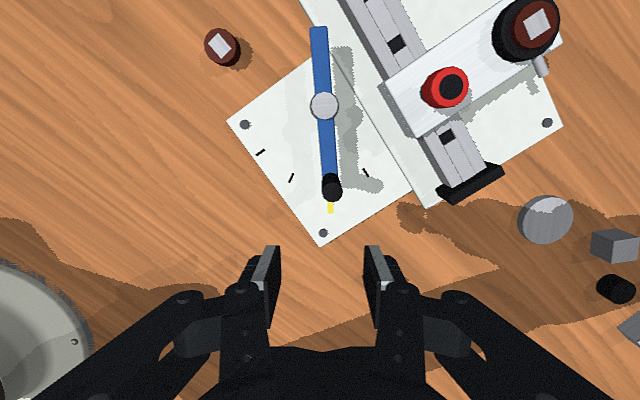

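The wrist view shows the blue lever running from (319,27) to the post at (331,187), pivot at (324,106), and the yellow line emerging below the post at (331,208). I'll compute the angle from the blue mask.

```bash
python3 - <<'E'
from h import *
import cv2
from workcell import camera_params
f=np.load('f.npy');w=np.load('w2.npy');c=camera_params("wrist")
Tt=np.eye(4);Tt[:3,:3]=R.from_euler('xyz',w[3:],degrees=True).as_matrix();Tt[:3,3]=w[:3]
T=Tt@c['tool_from_camera']
i=cv2.imread('pics/w2.png').astype(int);b,g,r=i[...,0],i[...,1],i[...,2]
def ang(m,z):
    ys,xs=np.nonzero(m);p=np.array([w2f(ray((x,y),c,T,z),f) for x,y in zip(xs,ys)])
    q=p-p.mean(0);v=np.linalg.svd(q,full_matrices=False)[2][0];v*=np.sign(v[0]);return len(p),np.degrees(np.arctan2(v[1],v[0])),p.mean(0)
m=(b>90)&(b>r*2)&(b>g*1.3);m[:, :290]=0;m[:,350:]=0
print('blue',ang(m,.058))
y=(r>150)&(g>120)&(b<90);y[:, :290]=0;y[:,350:]=0
n,a,p=ang(y,.012);d=p-[-.085,-.008];print('yellow',n,p,'bearing',np.degrees(np.arctan2(-d[1],-d[0])))
P=[[0,0,42],[0,-100,42],[-180,40,12],[-180,-140,12],[-85,-8,58]]
print(proj(f2w(np.array(P)/1e3,f),c,T).round(0).tolist())
E
```

```text
blue (1983, np.float64(60.799560645664926), array([-0.07995476, -0.00208144]))
yellow 2645 [-0.17640324 -0.12527372] bearing 52.06711716245955
[[395.0, 45.0], [446.0, 138.0], [223.0, 122.0], [318.0, 250.0], [323.0, 107.0]]
```

The lever is at about 60.8°, which is over the line. Now going to the knob.

```bash
python3 -m jog '[[[0.24,-0.016,0,-1,0.8],[0.24,-0.016,0,-1,0.8],[0.24,-0.016,0,-1,0.8],[0.24,-0.016,0,-1,0.8],[0.24,-0.016,0,-1,0.8],[0.24,-0.016,0,-1,0.8],[0.24,-0.016,0,-1,0.8],[0.24,-0.016,0,-1,0.8]]]'
python3 -m jog '[[[0.25,-0.016,0,-1,0.8],[0.25,-0.016,-0.3,-1,0.8],[0.25,-0.016,-0.3,-1,0.8],[0,0,-0.2,-0.2,0.8],[0,0,0,0,0.8],[0,0,0,0,0.8]]]'
python3 - <<'E'
from h import *
from workcell import sensors,camera,camera_params
import cv2
o=sensors.get_obs();i=camera("wrist");cv2.imwrite("pics/w3.png",i);print(o['ee_pos'],o['tcp_rot'],o['opening'])
f=np.load('f.npy');c=camera_params("wrist")
Tt=np.eye(4);Tt[:3,:3]=R.from_euler('xyz',o['tcp_rot'],degrees=True).as_matrix();Tt[:3,3]=o['ee_pos']
T=Tt@c['tool_from_camera']
print(proj(f2w([[0,-.05,.104],[0,-.05,.08]],f),c,T))
b,g,r=[i[...,k].astype(int) for k in range(3)]
m=((r>110)&(g<50)&(b<50)).astype(np.uint8);n,l,s,ce=cv2.connectedComponentsWithStats(m);k=1+s[1:,4].argmax();print(s[k],ce[k])
E
```

```text
time: 5.75
ee_pos: [0.5545, -0.1831, 0.1943]
tcp_rot: [-179.9, 0.2, 2.1]
wrist_force: [0.6, -1.2, -0.5]
opening: 0.0683
grasp_force: 0.0
time: 6.35
ee_pos: [0.5913, -0.1855, 0.156]
tcp_rot: [-180.0, 0.1, -13.6]
wrist_force: [0.9, 0.8, -0.0]
opening: 0.0683
grasp_force: 0.0
[ 0.59129463 -0.18552659  0.15601513] [-1.79997344e+02  6.69526386e-02 -1.36226886e+01] 0.06833449363531395
[[322.20415345 222.46692014]
 [322.16870618 211.65548367]]
[303 200  41  38 200] [324.47  218.005]
```

View pics/w3.png

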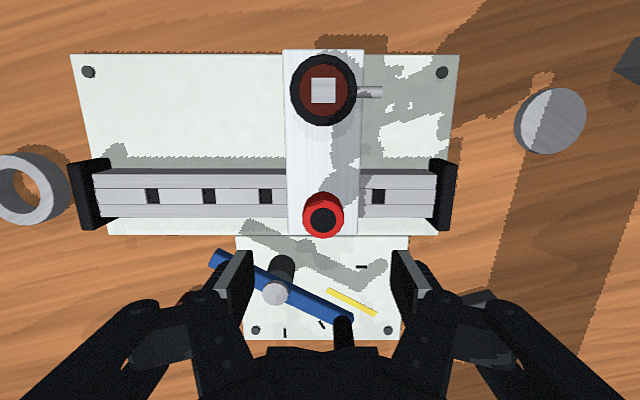

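The wrist view shows the knob at (323,216), within 1–2 px of the prediction and centred between the fingers. The lever runs from (215,258) to (350,320), parallel to the yellow line. Descending and gripping.

```bash
python3 -m jog '[[[0.04,-0.01,-0.5,0,0.8],[0,0,-0.5,0,0.8],[0,0,-0.4,0,0.8],[0,0,-0.26,0,0.8],[0,0,0,0,0],[0,0,0,0,0],[0,0,0,0,0],[0,0,0,0,0]]]' 70
python3 -m jog '[[[0,0,0,0,0],[0,0,0,0,0],[0,0,0,0,0]]]'
```

```text
time: 7.2
ee_pos: [0.5947, -0.1864, 0.0752]
tcp_rot: [180.0, -0.1, -13.7]
wrist_force: [-1.5, 1.2, 6.8]
opening: 0.0285
grasp_force: 68.7
time: 7.5
ee_pos: [0.5947, -0.1864, 0.0752]
tcp_rot: [180.0, -0.1, -13.7]
wrist_force: [-1.1, -0.7, 7.3]
opening: 0.0278
grasp_force: 68.7
```

```bash
python3 -m jog '[[[0,0,0.12,0,0],[0,0,0.12,0,0],[0,0,0.12,0,0],[0,0,0.1,0,0],[0,0,0,0,0],[0,0,0,0,0]]]'
```

```text
time: 8.1
ee_pos: [0.5945, -0.1863, 0.0972]
tcp_rot: [180.0, -0.1, -13.7]
wrist_force: [4.1, -3.2, 2.4]
opening: 0.0281
grasp_force: 69.3
```

```bash
python3 -m jog '[[[0.024,0.097,0,0,0],[0.024,0.097,0,0,0],[0.024,0.097,0,0,0],[0.024,0.097,0,0,0],[0.024,0.097,0,0,0],[0.024,0.097,0,0,0],[0.024,0.097,0,0,0],[0.024,0.097,0,0,0]]]'
python3 -m jog '[[[0.024,0.097,0,0,0],[0.024,0.097,0,0,0],[0,0,0,0,0],[0,0,0,0,0]]]'
```

```text
time: 8.9
ee_pos: [0.604, -0.1473, 0.0966]
tcp_rot: [180.0, -0.1, -13.7]
wrist_force: [4.2, -2.3, 2.0]
opening: 0.0281
grasp_force: 69.4
time: 9.3
ee_pos: [0.6054, -0.1417, 0.0965]
tcp_rot: [-179.8, -0.0, -13.3]
wrist_force: [5.2, -0.0, 2.5]
opening: 0.0282
grasp_force: 69.5
```

```bash
python3 -m jog '[[[0.01,0.04,0,0,0],[0.01,0.04,0,0,0],[0,0,0,0,0],[0,0,0,0,0]]]'
python3 - <<'E'
from workcell import sensors,camera
import cv2,numpy as np
print(sensors.get_obs()['torque'])
i=np.vstack([cv2.resize(camera("wrist"),(480,300)),cv2.resize(camera("scene")[150:350,160:480],(480,300))])
cv2.imwrite("pics/c4.png",i)
E
```

```text
time: 9.7
ee_pos: [0.6058, -0.1399, 0.0965]
tcp_rot: [-179.7, -0.0, -13.1]
wrist_force: [4.6, -1.8, 3.5]
opening: 0.0281
grasp_force: 69.4
[-0.77496603 -0.88297529 -0.47072762]
```

View pics/c4.png

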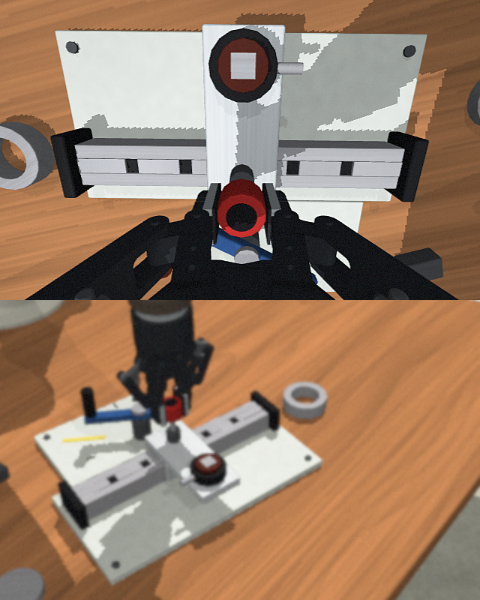

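The picture shows the carriage between the hole pairs, with holes at (186,166) and (292,168) either side, so about 2 mm short of the hole. The knob is held. The tracking lag is odd, so I'll check the lever and the forces before going on.

```bash
python3 - <<'E'
from h import *
import cv2
from workcell import camera,camera_params,sensors
f=np.load('f.npy');c=camera_params("scene");T=c['T'];i=camera("scene");cv2.imwrite('pics/s5.png',i)
b,g,r=[i[...,k].astype(int) for k in range(3)]
m=(b>70)&(b>r*1.8)&(b>g*1.25);m[:170]=0;m[:,:200]=0;m[:,330:]=0
ys,xs=np.nonzero(m);p=np.array([w2f(ray((x,y),c,T,.055),f) for x,y in zip(xs,ys)])
q=p-p.mean(0);v=np.linalg.svd(q,full_matrices=False)[2][0];v*=np.sign(v[0]);print(len(p),p.mean(0),np.degrees(np.arctan2(v[1],v[0])),p.min(0),p.max(0))
a=np.radians(60);pv=np.array([-.085,-.008]);u=np.array([np.cos(a),np.sin(a)])
k=[[*(pv-.07*u),.104],[*(pv-.07*u),.058],[*(pv+.065*u),.058],[-.085,-.008,.058]]
for nm,ang in(('60',60),('50',50),('70',70)):
    u=np.array([np.cos(np.radians(ang)),np.sin(np.radians(ang))]);print(nm,proj(f2w([[*(pv-.07*u),.104],[*(pv+.065*u),.058]],f),c,T).round(0).tolist())
o=sensors.get_obs();print(o['wrist_force'],o['joint_efforts'],o['q'])
x,y=190,165
cv2.imwrite('pics/s5c.png',cv2.resize(i[150:300,180:330],(600,600),interpolation=cv2.INTER_CUBIC))
E
```

```text
202 [-0.09231232 -0.03945112] 57.782232473805934 [-0.11696457 -0.07954486] [-0.06163238  0.00627976]
60 [[216.0, 208.0], [282.0, 220.0]]
50 [[217.0, 205.0], [281.0, 223.0]]
70 [[217.0, 212.0], [281.0, 217.0]]
[ 5.34500251 -1.77951741  2.08720579] [  0.78591473 -60.89773178  43.49141836   2.08365194   0.54508913
  -0.48535718] [-13.12694447  14.20113136   5.64424146  81.40515082   0.27257786
 179.98203749]
```

View pics/s5c.png

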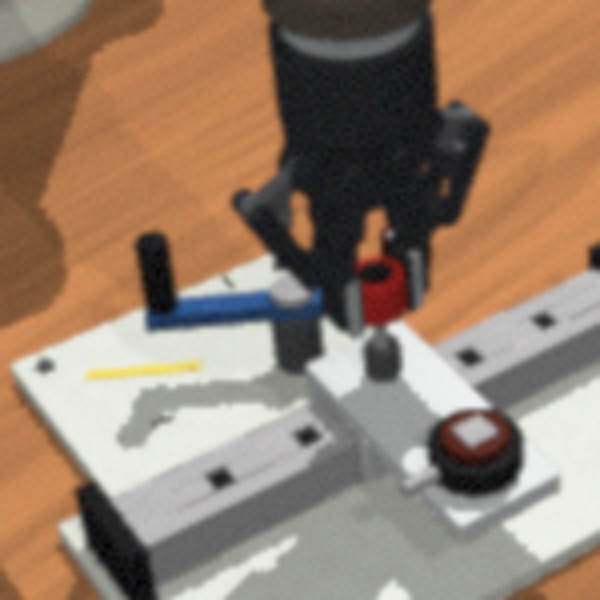

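The joint 6 reading of 179.98° explains the lag: it is at its range limit. A small positive yaw backs it off, and the knob is round, so that is harmless. The lever is still at about 60°.

```bash
python3 -m jog '[[[0,0,0,0.5,0],[0,0,0,0.5,0],[0,0,0,0,0],[0,0,0,0,0]]]'
python3 - <<'E'
from h import *
from workcell import sensors
o=sensors.get_obs();print(o['q'],w2f(o['ee_pos'],np.load('f.npy')))
E
```

```text
time: 10.25
ee_pos: [0.6049, -0.1397, 0.096]
tcp_rot: [-179.7, 0.1, -8.2]
wrist_force: [-1.6, 0.7, 2.3]
opening: 0.0279
grasp_force: 69.3
[-13.13643527  14.23139971   5.63017218  81.50950057   0.28980754
 175.05208823] [ 5.38321770e-05 -2.00410678e-03]
```

```bash
python3 -m jog '[[[0.01,0.04,0,0,0],[0,0,0,0,0],[0,0,0,0,0]]]'
python3 -m jog '[[[0,0,-0.08,0,0],[0,0,-0.08,0,0],[0,0,-0.08,0,0],[0,0,-0.08,0,0],[0,0,0,0,0]]]'
```

```text
time: 10.55
ee_pos: [0.6055, -0.1376, 0.096]
tcp_rot: [-179.7, 0.1, -8.1]
wrist_force: [-4.2, -0.1, 2.3]
opening: 0.0281
grasp_force: 69.3
time: 11.05
ee_pos: [0.6054, -0.1376, 0.0791]
tcp_rot: [-179.7, 0.1, -8.1]
wrist_force: [-2.1, 1.2, -3.3]
opening: 0.0276
grasp_force: 69.1
```

The pin is in the hole (z is well below the rail-contact height of 0.091). Pressing home.

```bash
python3 -m jog '[[[0,0,-0.04,0,0],[0,0,-0.04,0,0],[0,0,-0.02,0,0],[0,0,0,0,0],[0,0,0,0,0]]]'
```

```text
time: 11.55
ee_pos: [0.6056, -0.1377, 0.0753]
tcp_rot: [-179.7, 0.1, -8.1]
wrist_force: [-6.6, 1.5, 2.2]
opening: 0.0282
grasp_force: 69.6
```

```bash
python3 -m jog '[[[0,0,-0.02,0,0],[0,0,-0.02,0,0],[0,0,0,0,0],[0,0,0,0,0]]]'; python3 -m jog '[[[0,0,-0.02,0,0],[0,0,0,0,0],[0,0,0,0,0]]]'
```

```text
time: 11.95
ee_pos: [0.6058, -0.1377, 0.0752]
tcp_rot: [-179.7, -0.0, -8.1]
wrist_force: [-10.9, 2.7, 13.8]
opening: 0.0283
grasp_force: 70.6
time: 12.25
ee_pos: [0.6058, -0.1377, 0.0751]
tcp_rot: [-179.7, -0.1, -8.1]
wrist_force: [-13.1, 3.2, 19.7]
opening: 0.0283
grasp_force: 71.2
```

The knob has stopped at its home height (0.0751, against 0.0752 at the start) with about 20 N downward push. Handing in while holding.

```bash
python3 -c "
from workcell import ticket
print(ticket.job_done())"
```

```text
the job is handed in; nothing more can be done
None
```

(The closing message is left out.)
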